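# Bed the third twisted loaf on the pile

## Robot

A 6-joint arm with a two-finger parallel gripper is mounted at the origin on the work surface. World frame = base frame: x ahead of the robot, y to its left, z up, the work surface at z = 0. Lengths are in m, angles in rad, forces in N, time in s.
With the tool pointing down it reaches from about 0.375 to 0.9 m from the base axis. Payload 3.1 kg.
Tool frame: the origin (TCP) lies at the very end of the fingers, on their centre line; the grasp point (between the pads) lies 19 mm behind it; x points along the fingers, y is the direction in which the jaws open and shut, and the axes are right-handed (so a half turn about x gives the same grasp; the last joint's range is limited). The gripper opens to 87 mm and grips with 3 to 60 N. Pads are 19 mm wide; open, the fingers measure 117 mm over their backs; the gripper's body (75 mm by 190 mm) begins 51 mm behind the grasp point.
Start: joints at [-1.438, 0.527, 1.433, -0, 1.181, -0.178], TCP at [0.191, -0.595, 0.223] pointing down, gripper open.
Joint ranges: [-3.08, 3.08], [-0.75, 2.2], [0.22, 2.44], [-1.43, 4.57], [0, 2.65], [-2.85, 2.85]. Speed limits (rad/s): [2.79, 2.79, 3.14, 3.14, 3.14, 3.14].

## Interface

Orientations are given as a unit quaternion [x, y, z, w].
In Python, from rig import robot gives the robot as it stands.
- The arm moves only by the tool carry_out, never from a script. Its argument "commands" is a list that holds one entry, the list of rows, each a list of 5 numbers: the opening, from 0 (shut) to 1 (fully open), then the shift along the tool's x, y, z in mm, then the turn about the tool's x in degrees. In form: [[[hand, x, y, z, twist], ...]]. A call has 1 to 8 rows; each row shifts and turns the pose as measured when the row begins, along the tool's axes as they then stand; what a row does not reach is not made up. A row lasts 1/12 s, in which the tool goes at most 41.7 mm and 7.16 degrees, less where a joint would pass 70% of its speed; a pose out of reach is approached as far as the arm can. A call with a gripper value outside its range is refused whole. The fingers move at their own pace and stop on an object; "force" is the grip in N (left out, the last holds). Time passes only in rows, so rows that do not move let the fingers close. It gives the time, the measured TCP pose, the force and the opening at its end, in the units of the state.
- robot.get_obs(): the state, without advancing time (a new reading comes with each control period).
- robot.camera(name): name is "side" or "top" or "wrist"; returns the picture (480x640x3 uint8, red, green, blue); there is no depth.
- robot.camera_model(name): a dict with "fx", "fy", "cx", "cy" (pixels), "R" (3x3) and "t" (3): a world point X has camera coordinates R X + t. Camera axes: x right, y down, z forward; pixel columns grow to the right and rows downward; lengths in m; the calibration is good to about 2 mm. A picture is of the moment at which its call begins: read the wrist's pose just before it. camera_model takes no time and is no camera call; for the wrist camera it gives the pose at the moment of the call.
- robot.hand_in(): hands the job in, once; it reports no verdict.
The state is a dict: "time": time; "q": joint angles; "joint_velocities": joint speeds; "joint_torque": joint torques, N m; "position": TCP position; "tool_rot": TCP orientation; "ft_force": force on the tool from outside, world axes, zero at the start; "moment": the same for the moment, N m; "grip_width": finger opening in m.
Only numpy, scipy, OpenCV 4.12 (cv2) and the standard library are available. Lean on these libraries where they do the work, as an engineer would, in place of code of your own. Each camera call takes 0.05 s, during which the arm holds its last target. There are 200 camera calls.

## Task

Lay the loose twisted loaf from the baking sheet crosswise and centrally on top of the two loaves on the wooden board, so that it beds fully down in the waist of each of them; set it down rather than drop it, and let go. Then test the pile by pressing the loaf down firmly with the fingers over the left-hand lower loaf (left as seen from the robot) and after that over the right-hand one: it must stay bedded. Leave the two lower loaves lying where they are and do not disturb the tin, the scraper and the timer.

Things in the scene. Friction and masses are not known exactly. Their poses are not given: they have to be found in the camera images.
- board: Fixed wooden board under the pile, 280 mm (x) by 230 (y) by 18 thick; origin at the centre of its underside, on the bench. x points away from the robot (within 10 degrees), +y is the robot's left. It lies on the left or the right half of the bench.
- under_a: Loose twisted loaf on the board, along the board's x: 250 mm long (its x), 63 wide, flat sole, 0.36 kg; origin under its middle. Round crown 54 to 57 high except at one waist, a hollow across the crown 80 long, 14 to 16 deep, of cosine shape. Its lowest point is up to 35 mm either way along x from the middle, not told where: feel or look. 70 mm left or right of the board's midline.
- under_b: Loose twisted loaf on the board, along the board's x: 250 mm long (its x), 63 wide, flat sole, 0.36 kg; origin under its middle. Round crown 54 to 57 high except at one waist, a hollow across the crown 80 long, 14 to 16 deep, of cosine shape. Its lowest point is up to 35 mm either way along x from the middle, not told where: feel or look. On the other side of the midline.
- top_loaf: Loose twisted loaf to be laid on top, on the sheet, roughly along x: 230 mm long (its x), 51 wide, 47 high, lumpy, rounded belly with a flat 15 wide, 0.28 kg; origin under its middle, level with its lowest points. Grip it across its middle. Bedded, its underside is about 62 above the bench; an end out of its waist stays 6 to 18 higher. It tips if pressed hard outside its supports.
- top_end1 (a point): Point of the top loaf at its sole level, 75 mm from its middle towards its +x end.
- top_end2 (a point): Point of the top loaf at its sole level, 75 mm from its middle towards its -x end.
- sheet: Fixed perforated aluminium baking sheet, 290 mm (x) by 210 (y), 4 thick with a 7 high rim; origin at the centre of its underside. The top loaf lies on it.
- loaf_tin: Bystander: open loaf tin, 190 mm (y) by 95 (x) by 68 high, loose, beyond the work; origin under its centre.
- scraper: Bystander: bench scraper lying flat, 95 mm by 112 by 19 high, loose, between robot and work; origin near its centre, underneath.
- timer: Bystander: kitchen timer standing up, 36 mm (x) by 66 (y) by 58 high, loose, between board and sheet; origin under its centre.
Not all that is in view belongs to the job. Leave any blue or turquoise look-alike of the top_loaf alone.

How it is judged:
By the outcome, as a careful person would: the job done as asked, in the order asked, and still so for the second after the job is handed in, with the robot touching nothing.
It also fails if it takes over 72 s, if anything falls off the work surface, if the arm or the gripper's body presses on something with over 40 N, if the wrist force passes 120 N, or if a joint passes its speed limit or range.

## Working session

There is one attempt and no reset: what is moved stays moved. The work goes in short steps, Python scripts to look and compute and a tool call to move; the robot and the scene stay as the last step left them, time stands still between calls to the robot, and variables do not carry over. Pictures are saved under pics/ and viewed, on a budget of 10 in all, crops included, one or two more only if the job needs it, and the job is handed in when it is done.

Besides the shell and the picture viewer there is one more tool, called after "Call:" in YAML: its name, and indented under it one key for each argument. carry_out: Moves the arm, as the interface text tells. Its arguments: {"type":"object","properties":{"commands":{"type":"array"},"force":{"type":"number"}},"required":["commands"]}

```bash
ls; mkdir -p pics
python3 - <<'E'
from rig import robot
import cv2
o=robot.get_obs()
print({k:o[k] for k in('time','position','tool_rot','grip_width','ft_force')})
for n in('top','side'):
    cv2.imwrite(f'pics/{n}0.png',robot.camera(n)[:,:,::-1]); m=robot.camera_model(n); print(n,m)
E
```

```text
pics
{'time': 0.0, 'position': array([ 0.19104163, -0.59430744,  0.22154823]), 'tool_rot': array([ 0.69859101,  0.11021215, -0.69858461,  0.1086436 ]), 'grip_width': 0.08702921565279917, 'ft_force': array([ 0.16258841, -0.24911628, -0.03519645])}
top {'fx': 573.5356833717927, 'fy': 573.5356833717927, 'cx': 313.03659385010735, 'cy': 232.65895739994022, 'R': array([[-0.00572617, -0.99997934,  0.00291945],
       [-0.99788692,  0.00552518, -0.06473927],
       [ 0.06472181, -0.00328399, -0.99789794]]), 't': array([0.0070861 , 0.4835396 , 1.38190222])}
side {'fx': 528.6176163187723, 'fy': 528.6176163187723, 'cx': 322.7069655378485, 'cy': 241.74350998247886, 'R': array([[-0.81406898, -0.58075816,  0.00341417],
       [-0.30946716,  0.42880133, -0.84873995],
       [ 0.49144865, -0.69198943, -0.52879944]]), 't': array([0.40092732, 0.17493157, 0.92913728])}
```

View pics/top0.png

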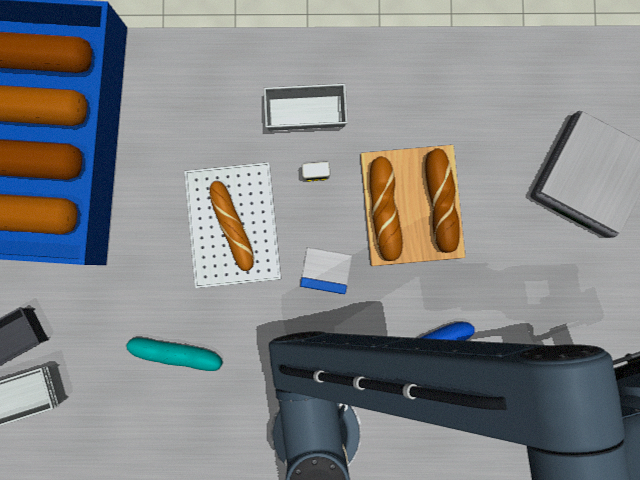

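View pics/side0.png

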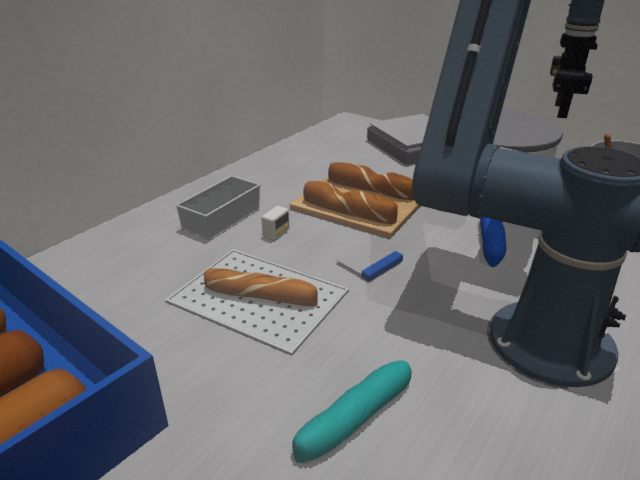

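The brown loaf on the sheet is the only one lying loose there.

Candidates for the top loaf, by top-view pixel:
- Brown loaf on the perforated sheet (231,225). I choose this one.
- Crate loaves (40,50), (40,105), (40,160) and (40,215).
- Turquoise look-alike (175,353).
- Blue look-alike (450,332).
- Board loaves (385,208) and (443,200), which are the lower pair.

Next I'll measure and make one close crop.

```bash
cat > h.py <<'E'
import numpy as np, cv2
from rig import robot
def ray(m,u,v):
    R=np.array(m['R']);t=np.array(m['t']);C=-R.T@t
    d=R.T@np.array([(u-m['cx'])/m['fx'],(v-m['cy'])/m['fy'],1]);return C,d
def onplane(m,u,v,z):
    C,d=ray(m,u,v);return C+d*(z-C[2])/d[2]
def proj(m,X):
    c=np.array(m['R'])@np.array(X)+np.array(m['t']);return m['fx']*c[0]/c[2]+m['cx'],m['fy']*c[1]/c[2]+m['cy']
def bread(im):
    h=cv2.cvtColor(im,cv2.COLOR_BGR2HSV)
    return cv2.inRange(h,(5,140,40),(17,255,255))
def blobs(mask,amin):
    mask=cv2.morphologyEx(mask,cv2.MORPH_CLOSE,np.ones((7,7)))
    cs,_=cv2.findContours(mask,cv2.RETR_EXTERNAL,cv2.CHAIN_APPROX_NONE)
    return [c for c in cs if cv2.contourArea(c)>amin]
E
python3 - <<'E'
from h import *
im=cv2.imread('pics/top0.png'); m=robot.camera_model('top')
hs=cv2.cvtColor(im,cv2.COLOR_BGR2HSV); print('board px hsv',hs[160,412],'loaf',hs[200,380],hs[215,232])
for c in blobs(bread(im),600):
    (u,v),(w,h),a=cv2.minAreaRect(c)
    if u<130: continue
    z=.045 if u>300 else .03
    b=np.array([onplane(m,*p,z)[:2] for p in cv2.boxPoints(((u,v),(w,h),a))])
    e=[b[i]-b[i-1] for i in range(4)]; L=max(e,key=np.linalg.norm)
    print('loaf px',(round(u),round(v)),b.mean(0).round(4),'len',sorted(np.linalg.norm(e,axis=1))[::2],'ang',np.degrees(np.arctan2(L[1],L[0])).round(1))
# board: wood
mk=cv2.inRange(hs,(10,60,120),(25,200,255))|bread(im); mk[:,:330]=0; mk[:,500:]=0;mk[:120]=0;mk[290:]=0
for c in blobs(mk,5000):
    (u,v),s,a=cv2.minAreaRect(c); b=np.array([onplane(m,*p,.018)[:2] for p in cv2.boxPoints(((u,v),s,a))]); print('board',b.mean(0),b.round(3).tolist())
s=cv2.imread('pics/side0.png')
a=cv2.resize(s[150:240,285:425],(800,514),interpolation=cv2.INTER_CUBIC)[:400]
b=cv2.resize(im[150:300,175:455],(800,429),interpolation=cv2.INTER_CUBIC)[:200*2]
cv2.imwrite('pics/crop1.png',cv2.resize(np.vstack([a,b]),(800,600)))
cam=robot.camera_model('wrist');print(cam, -np.array(cam['R']).T@cam['t'])
E
```

```text
board px hsv [ 16 135 215] loaf [ 20 101 202] [ 15 234 159]
loaf px (231, 225) [0.5017 0.2021] len [np.float64(0.04806753513477646), np.float64(0.22833996421643316)] ang -157.2
loaf px (412, 205) [ 0.5464 -0.233 ] len [np.float64(0.2216282287840385), np.float64(0.2698775596731054)] ang -175.8
board [ 0.55100237 -0.23884654] [[0.68, -0.112], [0.701, -0.344], [0.421, -0.364], [0.401, -0.135]]
{'fx': 401.68769841159735, 'fy': 401.68769841159735, 'cx': 318.0821489636122, 'cy': 235.81089888805738, 'R': array([[ 3.05712128e-01, -9.52123665e-01, -7.88593227e-04],
       [-9.15163959e-01, -2.94073266e-01,  2.75673434e-01],
       [-2.62707104e-01, -8.35550200e-02, -9.61251027e-01]]), 't': array([-0.62373559, -0.03346377,  0.38895374])} [ 0.26223961 -0.57121518  0.38261538]
```

View pics/crop1.png

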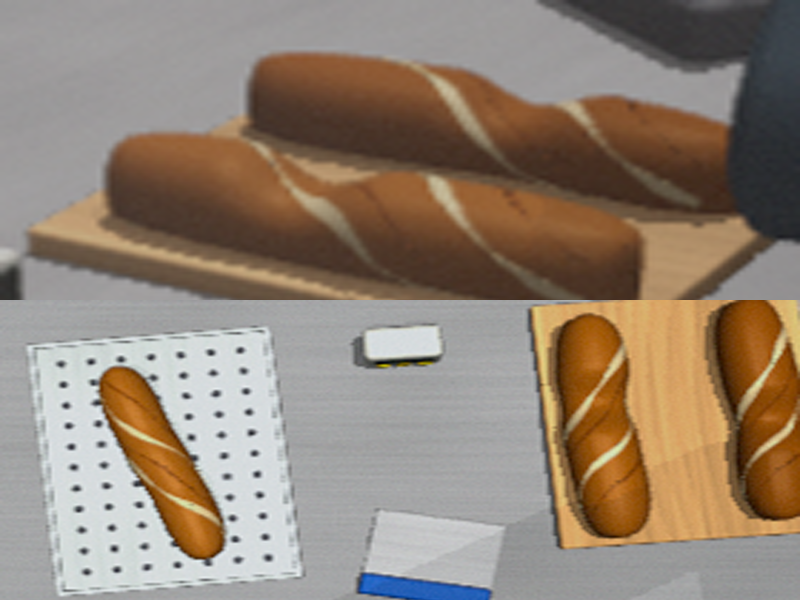

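The crop confirms the choice: the sheet holds one striped brown loaf, at crop (160,460). In the side view the waists show as dips in the crown, near loaf at crop (325,180) and far loaf at about (535,103). Next I'll turn the silhouettes into waist positions.

```bash
cat >> h.py <<'E'
def sat(im,s=175):
    h=cv2.cvtColor(im,cv2.COLOR_BGR2HSV); return cv2.inRange(h,(3,s,30),(19,255,235))
E
python3 - <<'E'
from h import *
im=cv2.imread('pics/top0.png'); m=robot.camera_model('top')
loaves=[]
for c in blobs(sat(im),600):
    (u,v),(w,h),a=cv2.minAreaRect(c)
    if u<150 or v>300: continue
    z=.045 if u>300 else .028
    P=np.array([onplane(m,*p[0],z)[:2] for p in c])
    r=cv2.minAreaRect((P*1000).astype(np.float32)); b=cv2.boxPoints(r)
    e=[b[i]-b[i-1] for i in range(4)]; L=max(e,key=np.linalg.norm); an=np.degrees(np.arctan2(L[1],L[0])); an=(an+90)%180-90
    print('loaf px',(round(u),round(v)),np.round(r[0],1),np.round(r[1],1),'yaw',an.round(1)); 
    if u>300: loaves.append((np.array(r[0])/1000,an))
s=cv2.imread('pics/side0.png'); ms=robot.camera_model('side')
mk=cv2.morphologyEx(sat(s,150),cv2.MORPH_CLOSE,np.ones((5,5)))
loaves.sort(key=lambda l:-l[0][1])
g=cv2.GaussianBlur(s,(0,0),.7).astype(int)
for ctr,an in loaves:
    t=np.radians(an); ax=np.array([np.cos(t),np.sin(t)]); n=np.array([np.sin(t),-np.cos(t)])  # n away from side cam
    for dl in (.018,):
        p0=ctr+n*dl; out=[]
        for k in np.arange(-105,106,7):
            # march down from above in height at this station; first bread pixel
            zz=np.arange(.095,.03,-.0005); hit=None
            for z in zz:
                u,v=proj(ms,[*(p0+ax*k/1000),z])
                if mk[int(round(v)),int(round(u))]: hit=z;break
            out.append((int(k),None if hit is None else round(hit*1000,1)))
        print(ctr.round(4),an,dl,out)
E
```

```text
loaf px (231, 226) [501.4 202.2] [227.8  47.6] yaw 22.7
loaf px (385, 209) [ 539.  -167.2] [249.6  63.2] yaw 6.2
loaf px (442, 200) [ 558.6 -305.9] [248.8  65.2] yaw 6.6
[ 0.539  -0.1672] 6.22464 0.018 [(-105, np.float64(64.5)), (-98, np.float64(68.0)), (-91, np.float64(69.0)), (-84, np.float64(69.5)), (-77, np.float64(68.0)), (-70, np.float64(69.0)), (-63, np.float64(95.0)), (-56, np.float64(68.0)), (-49, np.float64(69.0)), (-42, np.float64(67.5)), (-35, np.float64(68.5)), (-28, np.float64(64.0)), (-21, np.float64(67.0)), (-14, np.float64(68.5)), (-7, np.float64(64.0)), (0, np.float64(62.5)), (7, np.float64(55.5)), (14, np.float64(53.5)), (21, np.float64(52.0)), (28, np.float64(53.0)), (35, np.float64(54.0)), (42, np.float64(60.5)), (49, np.float64(61.5)), (56, np.float64(59.5)), (63, np.float64(63.5)), (70, np.float64(67.5)), (77, np.float64(65.5)), (84, np.float64(67.0)), (91, np.float64(65.0)), (98, np.float64(63.5)), (105, np.float64(62.0))]
[ 0.5586 -0.3059] 6.563202 0.018 [(-105, np.float64(60.5)), (-98, np.float64(62.0)), (-91, np.float64(63.0)), (-84, np.float64(64.5)), (-77, np.float64(65.5)), (-70, np.float64(64.0)), (-63, np.float64(65.0)), (-56, np.float64(66.5)), (-49, np.float64(65.0)), (-42, np.float64(60.5)), (-35, np.float64(53.0)), (-28, np.float64(51.5)), (-21, np.float64(53.0)), (-14, np.float64(51.5)), (-7, np.float64(52.5)), (0, np.float64(57.0)), (7, np.float64(58.5)), (14, np.float64(65.5)), (21, np.float64(66.5)), (28, np.float64(65.0)), (35, np.float64(66.5)), (42, np.float64(65.0)), (49, np.float64(63.5)), (56, np.float64(65.0)), (63, np.float64(63.5)), (70, np.float64(64.5)), (77, np.float64(63.0)), (84, np.float64(61.5)), (91, np.float64(63.0)), (98, np.float64(61.5)), (105, np.float64(60.0))]
```

```bash
cat >> h.py <<'E'
from scipy.spatial.transform import Rotation as Ro
def st():
    o=robot.get_obs(); R=Ro.from_quat(o['tool_rot']).as_matrix(); return o,np.array(o['position']),R
def go(x,y,z,yaw):
    "tool-axis shift (mm) & twist (deg) to bring TCP to xyz with tool y along yaw(deg, mod 180)"
    o,p,R=st(); d=R.T@(np.array([x,y,z])-p)*1000
    cur=np.degrees(np.arctan2(R[1,1],R[0,1])); dy=(yaw-cur+90)%180-90
    tw=dy*np.sign(R[2,0])  # about tool x (down => -)
    f=np.radians(tw)
    print('t',round(o['time'],2),'p',p.round(4),'yaw_y',round(cur,1),'shift',d.round(1),'twist',round(tw,1),'q6',round(o['q'][5],2),'F',np.round(o['ft_force'],1),'w',round(o['grip_width'],4))
E
python3 - <<'E'
from h import *
print(st()[2].round(3))
go(.539,-.1672,.10,96.4)
E
```

```text
[[-0.     0.306 -0.952]
 [ 0.002 -0.952 -0.306]
 [-1.    -0.002 -0.   ]]
t 0.1 p [ 0.1911 -0.5944  0.2217] yaw_y -72.2 shift [ 122.4 -300.1 -461.9] twist 11.4 q6 -0.18 F [-1.4 -0.8  0.4] w 0.0872
```

Call:
carry_out:
  commands:
    - [[0,0,-22,-34,0],[0,0,-22,-34,0],[0,0,-22,-34,0],[0,0,-22,-34,0],[0,0,-22,-34,0],[0,0,-22,-34,0],[0,0,-22,-34,0],[0,0,-22,-34,0]]
  force: 20

```text
time: 0.77
position: [0.3965, -0.3439, 0.2169]
tool_rot: [-0.698, -0.104, 0.701, -0.103]
ft_force: [1.0, 0.1, 0.3]
grip_width: 0.0415
```

Call:
carry_out:
  commands:
    - [[0,0,-22,-34,0],[0,0,-22,-34,0],[0,0,-22,-34,0],[0,0,-22,-34,0],[0,0,-22,-34,0],[0,0,0,0,6],[0,0,0,0,6],[0,0,0,0,0]]

```text
time: 1.43
position: [0.5334, -0.1727, 0.214]
tool_rot: [-0.704, -0.034, 0.708, -0.029]
ft_force: [-0.8, -0.9, -0.1]
grip_width: 0.0007
```

```bash
python3 -c "
from h import *
go(.539,-.1672,.09,96.4)"
```

```text
t 1.43 p [ 0.5334 -0.1727  0.214 ] yaw_y -84.9 shift [124.   -4.2  -6.7] twist -1.3 q6 0.97 F [-0.8 -0.9 -0.1] w 0.0007
```

Call:
carry_out:
  commands:
    - [[0,30,-4,-7,-1],[0,40,0,0,0],[0,40,0,0,0],[0,16,0,0,0],[0,0,0,0,0]]

```text
time: 1.85
position: [0.5426, -0.1697, 0.0863]
tool_rot: [0.707, 0.043, -0.705, 0.042]
ft_force: [-0.1, -0.8, -0.2]
grip_width: 0.0006
```

Call:
carry_out:
  commands:
    - [[0,4,0,0,0],[0,4,0,0,0],[0,4,0,0,0],[0,4,0,0,0],[0,4,0,0,0],[0,3,0,0,0],[0,3,0,0,0]]

```text
time: 2.43
position: [0.5434, -0.1719, 0.0699]
tool_rot: [0.708, 0.043, -0.704, 0.044]
ft_force: [-2.8, 1.6, 15.3]
grip_width: 0.0007
```

Call:
carry_out:
  commands:
    - [[0,-20,0,0,0],[0,0,-4,-18,0],[0,0,0,-18,0],[0,6,0,0,0],[0,4,0,0,0],[0,4,0,0,0],[0,4,0,0,0],[0,3,0,0,0]]

```text
time: 3.1
position: [0.5798, -0.1649, 0.075]
tool_rot: [0.71, 0.042, -0.701, 0.047]
ft_force: [-0.2, 0.2, 0.3]
grip_width: 0.0003
```

Call:
carry_out:
  commands:
    - [[0,3,0,0,0],[0,3,0,0,0],[0,3,0,0,0]]

```text
time: 3.35
position: [0.5783, -0.165, 0.0674]
tool_rot: [0.71, 0.042, -0.702, 0.046]
ft_force: [-8.6, 4.6, 41.3]
grip_width: 0.0003
```

Call:
carry_out:
  commands:
    - [[0,-20,0,0,0],[0,0,0,18,0],[0,0,0,0,0],[0,6,0,0,0],[0,4,0,0,0],[0,4,0,0,0],[0,4,0,0,0],[0,3,0,0,0]]

```text
time: 4.02
position: [0.561, -0.1679, 0.0643]
tool_rot: [0.71, 0.041, -0.701, 0.045]
ft_force: [0.5, 0.0, -0.1]
grip_width: 0.0005
```

Call:
carry_out:
  commands:
    - [[0,3,0,0,0],[0,3,0,0,0],[0,3,0,0,0],[0,3,0,0,0],[0,3,0,0,0]]

```text
time: 4.43
position: [0.561, -0.1678, 0.0604]
tool_rot: [0.709, 0.042, -0.702, 0.047]
ft_force: [-5.3, 2.2, 20.9]
grip_width: 0.0006
```

```bash
python3 -c "
from h import *
go(.5566,-.3061,.09,96.4)
import cv2
im=robot.camera('top')[:,:,::-1].copy();cv2.imwrite('pics/top1.png',im)"
```

```text
t 4.43 p [ 0.561  -0.1678  0.0604] yaw_y -82.8 shift [-28.9 136.8  21.5] twist 0.8 q6 0.97 F [-5.3  2.2 20.9] w 0.0006
```

Call:
carry_out:
  commands:
    - [[0,-32,0,0,0],[0,0,36,6,0],[0,0,36,6,0],[0,0,36,6,0],[0,0,28,4,0],[0,6,0,0,0],[0,4,0,0,0],[0,4,0,0,0]]

```text
time: 5.15
position: [0.5584, -0.3103, 0.0801]
tool_rot: [0.71, 0.043, -0.701, 0.05]
ft_force: [0.9, 1.0, 0.9]
grip_width: 0.0004
```

Call:
carry_out:
  commands:
    - [[0,3,0,0,0],[0,3,0,0,0],[0,3,0,0,0],[0,3,0,0,0]]

```text
time: 5.48
position: [0.5577, -0.3059, 0.0664]
tool_rot: [0.708, 0.045, -0.703, 0.051]
ft_force: [-7.7, -0.2, 29.0]
grip_width: 0.0004
```

Call:
carry_out:
  commands:
    - [[0,-20,0,0,0],[0,0,0,18,0],[0,0,0,18,0],[0,6,0,0,0],[0,4,0,0,0],[0,3,0,0,0],[0,3,0,0,0],[0,3,0,0,0]]

```text
time: 6.15
position: [0.5251, -0.3059, 0.068]
tool_rot: [0.709, 0.048, -0.702, 0.054]
ft_force: [-2.9, 3.3, 26.5]
grip_width: 0.0003
```

Call:
carry_out:
  commands:
    - [[0,3,0,0,0],[0,3,0,0,0]]

```text
time: 6.32
position: [0.5281, -0.3067, 0.0667]
tool_rot: [0.71, 0.047, -0.7, 0.056]
ft_force: [-3.4, 2.9, 16.6]
grip_width: 0.0005
```

Call:
carry_out:
  commands:
    - [[0,-20,0,0,0],[0,0,0,-17,0],[0,0,0,0,0],[0,7,0,0,0],[0,4,0,0,0],[0,4,0,0,0],[0,4,0,0,0],[0,3,0,0,0]]

```text
time: 6.98
position: [0.5462, -0.3027, 0.0613]
tool_rot: [0.709, 0.049, -0.701, 0.057]
ft_force: [0.1, -0.3, 5.1]
grip_width: 0.0007
```

Call:
carry_out:
  commands:
    - [[0,3,0,0,0],[0,3,0,0,0],[0,3,0,0,0]]

```text
time: 7.23
position: [0.5462, -0.3029, 0.0604]
tool_rot: [0.71, 0.049, -0.701, 0.056]
ft_force: [-4.8, 3.7, 20.6]
grip_width: 0.0005
```

```bash
python3 -c "
from h import *
go(.5014,.2022,.16,112.7)"
```

```text
t 7.23 p [ 0.5462 -0.3029  0.0604] yaw_y -81.5 shift [-105.2 -505.   -31.7] twist -14.2 q6 0.74 F [-4.8  3.7 20.6] w 0.0005
```

Call:
carry_out:
  commands:
    - [[0,-40,0,0,0],[0,-40,0,0,0],[0,-40,-20,0,0],[0.5,0,-40,-2,0],[1,0,-40,-3,0],[1,0,-40,-3,0],[1,0,-40,-3,0],[1,0,-40,-3,0]]

```text
time: 7.9
position: [0.5273, -0.0877, 0.1766]
tool_rot: [0.711, 0.042, -0.7, 0.051]
ft_force: [0.5, 0.1, -0.1]
grip_width: 0.0259
```

Call:
carry_out:
  commands:
    - [[1,0,-40,-3,0],[1,0,-40,-3,0],[1,0,-40,-3,0],[1,0,-40,-3,0],[1,0,-40,-3,0],[1,0,-40,-3,0],[1,0,0,0,-7],[1,0,0,0,-7]]

```text
time: 8.57
position: [0.5063, 0.1702, 0.1699]
tool_rot: [0.697, 0.131, -0.691, 0.139]
ft_force: [-1.2, -0.8, -0.7]
grip_width: 0.079
```

```bash
cat > ov.py <<'E'
from h import *
import sys
im=np.ascontiguousarray(robot.camera('top')[:,:,::-1]); m=robot.camera_model('top'); cv2.imwrite(f'pics/{sys.argv[1]}.png',im)
for c in blobs(sat(im),600):
    (u,v),(w,h),a=cv2.minAreaRect(c)
    if u<150 or v>300: continue
    z=.045 if u>300 else .028
    P=np.array([onplane(m,*p[0],z)[:2] for p in c])
    r=cv2.minAreaRect((P*1000).astype(np.float32)); b=cv2.boxPoints(r)
    e=[b[i]-b[i-1] for i in range(4)]; L=max(e,key=np.linalg.norm); an=(np.degrees(np.arctan2(L[1],L[0]))+90)%180-90
    print('loaf px',(round(u),round(v)),np.round(r[0],1),np.round(r[1],1),'yaw',an.round(1))
E
python3 - <<'E'
import sys; sys.argv=['','top2']
exec(open('ov.py').read())
go(.5014,.2022,.16,112.7)
w=robot.camera('wrist'); mw=robot.camera_model('wrist'); w=np.ascontiguousarray(w[:,:,::-1]); cv2.imwrite('pics/w2.png',w)
for c in blobs(sat(w,150),3000):
    P=np.array([onplane(mw,*p[0],.028)[:2] for p in c]); r=cv2.minAreaRect((P*1000).astype(np.float32)); print('wrist',cv2.boundingRect(c),np.round(r[0],1),np.round(r[1],1),r[2])
E
```

```text
loaf px (385, 209) [ 539.1 -167.1] [249.9  63.1] yaw 6.4
loaf px (442, 200) [ 558.4 -305.8] [249.2  64.9] yaw 6.3
t 8.62 p [0.5059 0.1703 0.1697] yaw_y -67.9 shift [  9.4 -31.3  -7.8] twist -0.6 q6 1.31 F [-0.7  0.9 -0.1] w 0.0824
wrist (247, 54, 56, 96) [576.9 229.2] [64.7 40. ] 20.871379852294922
```

Call:
carry_out:
  commands:
    - [[1,30,-31,-8,0],[1,40,0,0,0],[1,0,0,0,0]]

```text
time: 8.92
position: [0.5065, 0.1968, 0.1008]
tool_rot: [0.7, 0.123, -0.691, 0.132]
ft_force: [-0.4, 0.0, -1.2]
grip_width: 0.0868
```

Run:
```python
from h import *
go(.5014,.2022,.010,112.7)
w=np.ascontiguousarray(robot.camera('wrist')[:,:,::-1]);cv2.imwrite('pics/w3.png',w)
```

```text
t 8.92 p [0.5065 0.1968 0.1008] yaw_y -69.3 shift [90.6 -8.2  3.8] twist -2.0 q6 1.39 F [-0.4  0.  -1.2] w 0.0868
```

View pics/w3.png

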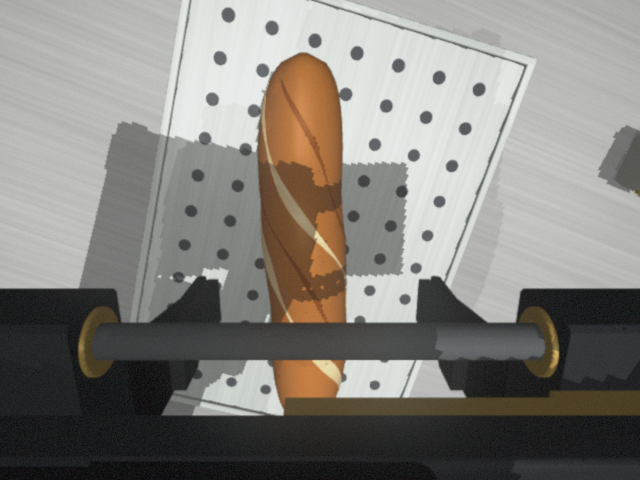

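The wrist view shows the loaf running up the picture at u≈305 between the fingertips (210 and 430). It lies about 8 mm left of centre, which agrees with the top view.

Call:
carry_out:
  commands:
    - [[1,30,-8,4,-2],[1,30,0,0,0],[1,15,0,0,0],[1,8,0,0,0],[1,0,0,0,0]]

```text
time: 9.38
position: [0.5125, 0.1999, 0.0275]
tool_rot: [0.706, 0.13, -0.682, 0.139]
ft_force: [-0.2, 0.1, -0.0]
grip_width: 0.0868
```

```bash
python3 -c "
from h import *
go(.5014,.2022,.010,112.7)"
```

```text
t 9.38 p [0.5125 0.1999 0.0275] yaw_y -68.1 shift [17.1 -6.7 10. ] twist -0.8 q6 1.38 F [-0.2  0.1 -0. ] w 0.0868
```

```bash
python3 -c "
from h import *
o,p,R=st();print(R.round(4),np.degrees(np.arccos(-R[2,0])),o['q'])"
```

```text
[[ 0.0361  0.3729 -0.9272]
 [-0.0063 -0.9277 -0.3733]
 [-0.9993  0.0193 -0.0311]] 2.0973436687625933 [ 0.17570488  0.7213916   1.78457622 -0.02207571  0.60132821  1.38200592]
```

Call:
carry_out:
  commands:
    - [[1,0,-7,10,0],[1,6,0,0,0],[1,6,0,0,0],[1,4,0,0,0],[1,0,0,0,0]]

```text
time: 9.8
position: [0.5093, 0.2011, 0.0178]
tool_rot: [0.712, 0.127, -0.677, 0.137]
ft_force: [-0.2, 0.4, 0.1]
grip_width: 0.0868
```

```bash
python3 -c "
from h import *
go(.5014,.2022,.010,112.7)
o,p,R=st();print(R[:,0])"
```

```text
t 9.8 p [0.5093 0.2011 0.0178] yaw_y -68.5 shift [ 7.4 -4.   7.3] twist -1.2 q6 1.4 F [-0.2  0.4  0.1] w 0.0868
[ 0.05181179 -0.00395798 -0.99864902]
```

Call:
carry_out:
  commands:
    - [[1,-30,0,0,0],[1,-30,0,0,0]]

```text
time: 9.97
position: [0.5039, 0.2001, 0.0737]
tool_rot: [0.708, 0.127, -0.681, 0.136]
ft_force: [-0.1, 0.4, 0.4]
grip_width: 0.0872
```

```bash
cat > s.py <<'E'
from h import *
import sys
go(*map(float,sys.argv[1:5]))
o,p,R=st();print('toolx',R[:,0].round(4))
E
python3 s.py .5014 .2022 .010 112.7
```

```text
t 9.97 p [0.5039 0.2001 0.0737] yaw_y -68.6 shift [63.6 -4.1  3.9] twist -1.3 q6 1.39 F [-0.1  0.4  0.4] w 0.0872
toolx [ 0.0405 -0.0061 -0.9992]
```

Call:
carry_out:
  commands:
    - [[1,-40,0,0,0],[1,-40,0,0,0],[1,-40,0,0,0],[1,-40,0,0,0]]

```text
time: 10.3
position: [0.4957, 0.1999, 0.2377]
tool_rot: [0.705, 0.126, -0.684, 0.136]
ft_force: [1.1, 0.1, 0.2]
grip_width: 0.0869
```

```bash
python3 s.py .5014 .2022 .010 112.7
```

```text
t 10.3 p [0.4957 0.1999 0.2377] yaw_y -68.7 shift [ 2.277e+02 -4.400e+00  1.000e-01] twist -1.4 q6 1.39 F [1.1 0.1 0.2] w 0.0869
toolx [ 0.0321 -0.0078 -0.9995]
```

Call:
carry_out:
  commands:
    - [[1,0,0,40,0],[1,0,0,40,0]]

```text
time: 10.47
position: [0.4373, 0.1735, 0.2472]
tool_rot: [0.719, 0.126, -0.67, 0.136]
ft_force: [-1.6, -0.5, 0.4]
grip_width: 0.0868
```

```bash
python3 s.py .5014 .2022 .010 112.7
```

```text
t 10.47 p [0.4373 0.1735 0.2472] yaw_y -68.7 shift [241.1  -9.8 -54.6] twist -1.4 q6 1.35 F [-1.6 -0.5  0.4] w 0.0868
toolx [ 0.0701 -0.0011 -0.9975]
```

Call:
carry_out:
  commands:
    - [[1,0,0,-40,0],[1,0,0,-40,0]]

```text
time: 10.63
position: [0.4639, 0.1935, 0.237]
tool_rot: [0.695, 0.126, -0.694, 0.136]
ft_force: [3.7, 0.8, 1.0]
grip_width: 0.087
```

```bash
python3 s.py .5014 .2022 .010 112.7
```

```text
t 10.63 p [0.4639 0.1935 0.237 ] yaw_y -68.7 shift [227.    2.3 -38.3] twist -1.4 q6 1.39 F [3.7 0.8 1. ] w 0.087
toolx [ 0.0042 -0.0137 -0.9999]
```

Call:
carry_out:
  commands:
    - [[1,20,2,-19,-1],[1,20,0,-19,0],[1,40,0,0,0],[1,40,0,0,0],[1,40,0,0,0]]

```text
time: 11.05
position: [0.5139, 0.2069, 0.0825]
tool_rot: [0.705, 0.132, -0.682, 0.142]
ft_force: [0.5, -0.4, 0.3]
grip_width: 0.0871
```

```bash
python3 s.py .5014 .2022 .010 112.7
```

```text
t 11.05 p [0.5139 0.2069 0.0825] yaw_y -67.7 shift [72.1 -1.8 15.4] twist -0.4 q6 1.39 F [ 0.5 -0.4  0.3] w 0.0871
toolx [ 0.034  -0.0075 -0.9994]
```

Call:
carry_out:
  commands:
    - [[1,25,-2,9,0],[1,25,0,8,0],[1,15,0,2,0],[1,8,0,1,0]]

```text
time: 11.38
position: [0.4968, 0.1999, 0.0042]
tool_rot: [0.704, 0.131, -0.684, 0.14]
ft_force: [-14.0, -6.8, 123.3]
grip_width: 0.0871
```

```bash
python3 s.py .5014 .2022 .010 112.7
```

```text
t 11.38 p [0.4968 0.1999 0.0042] yaw_y -67.9 shift [-5.7 -0.3 -5.3] twist -0.6 q6 1.39 F [-14.   -6.8 123.3] w 0.0871
toolx [ 0.0297 -0.0071 -0.9995]
```

That descent overran, and the fingertips hit the sheet at 123 N, over the 120 N limit. That may already count as a failure, and I'll report it. I'll back off and use much smaller final steps from here on.

Call:
carry_out:
  commands:
    - [[1,-6,0,-3,0],[1,-2,0,-2,0]]

```text
time: 11.55
position: [0.5026, 0.2018, 0.0146]
tool_rot: [0.705, 0.131, -0.683, 0.139]
ft_force: [0.1, -0.7, 0.6]
grip_width: 0.087
```

```bash
python3 s.py .5014 .2022 .010 112.7
```

```text
t 11.55 p [0.5026 0.2018 0.0146] yaw_y -68.0 shift [ 4.5 -1.   1.1] twist -0.7 q6 1.39 F [ 0.1 -0.7  0.6] w 0.087
toolx [ 0.0319 -0.0062 -0.9995]
```

Call:
carry_out:
  commands:
    - [[1,3,0,0,0],[0.9,1,0,0,0],[0.6,0,0,0,0],[0,0,0,0,0],[0,0,0,0,0],[0,0,0,0,0],[0,0,0,0,0]]
  force: 25

```text
time: 12.13
position: [0.5051, 0.2019, 0.0109]
tool_rot: [0.706, 0.131, -0.682, 0.139]
ft_force: [-0.5, 2.1, 0.9]
grip_width: 0.0551
```

Call:
carry_out:
  commands:
    - [[0,0,0,0,0],[0,0,0,0,0],[0,0,0,0,0],[0,0,0,0,0]]

```text
time: 12.47
position: [0.5049, 0.2021, 0.0109]
tool_rot: [0.706, 0.131, -0.682, 0.14]
ft_force: [0.7, 0.9, 0.5]
grip_width: 0.0498
```

```bash
python3 s.py .5014 .2022 .010 112.7
```

```text
t 12.47 p [0.5049 0.2021 0.0109] yaw_y -67.9 shift [ 0.8 -1.4  3.2] twist -0.6 q6 1.39 F [0.7 0.9 0.5] w 0.0498
toolx [ 0.0353 -0.0058 -0.9994]
```

Call:
carry_out:
  commands:
    - [[0,-10,0,0,0],[0,-20,0,0,0],[0,-35,0,0,0],[0,-35,0,0,0],[0,-35,0,0,0],[0,-25,0,0,0],[0,0,0,0,-4],[0,0,0,0,-6]]
  force: 35

```text
time: 13.13
position: [0.4944, 0.2018, 0.1776]
tool_rot: [0.686, 0.191, -0.672, 0.201]
ft_force: [0.2, -0.3, -3.1]
grip_width: 0.0499
```

```bash
python3 s.py .5525 -.233 .14 -8.5
```

```text
t 13.13 p [0.4944 0.2018 0.1776] yaw_y -57.8 shift [ 42.3 398.1 183.4] twist -49.3 q6 1.2 F [ 0.2 -0.3 -3.1] w 0.0499
toolx [ 0.0227 -0.0078 -0.9997]
```

Call:
carry_out:
  commands:
    - [[0,0,0,0,-7],[0,0,0,0,-7],[0,0,0,0,-7],[0,0,0,0,-7],[0,0,0,0,-7],[0,0,0,0,-7],[0,0,0,0,-5],[0,0,0,0,0]]

```text
time: 13.8
position: [0.4883, 0.2007, 0.1815]
tool_rot: [0.542, 0.452, -0.536, 0.464]
ft_force: [0.4, -0.0, -3.3]
grip_width: 0.0497
```

```bash
python3 s.py .5525 -.233 .16 -8.5
```

```text
t 13.8 p [0.4883 0.2007 0.1815] yaw_y -9.3 shift [ 26.3 132.7 417.5] twist -0.8 q6 0.35 F [ 0.4 -0.  -3.3] w 0.0497
toolx [ 0.0184 -0.0082 -0.9998]
```

Call:
carry_out:
  commands:
    - [[0,0,6,18,0],[0,0,12,38,0],[0,0,12,38,0],[0,0,12,38,0],[0,0,12,38,0],[0,0,12,38,0],[0,0,12,38,0],[0,0,12,38,0]]

```text
time: 14.47
position: [0.525, -0.0967, 0.1846]
tool_rot: [0.543, 0.452, -0.538, 0.46]
ft_force: [0.8, 0.3, -3.4]
grip_width: 0.0495
```

```bash
python3 s.py .5525 -.233 .14 -8.5
```

```text
t 14.47 p [ 0.525  -0.0967  0.1846] yaw_y -9.7 shift [ 45.4  49.4 129.7] twist -1.2 q6 -0.23 F [ 0.8  0.3 -3.4] w 0.0495
toolx [ 0.0129 -0.0028 -0.9999]
```

Call:
carry_out:
  commands:
    - [[0,0,14,38,0],[0,0,14,35,0],[0,0,12,25,-1],[0,0,6,8,0],[0,0,0,0,0]]

```text
time: 14.88
position: [0.5513, -0.2238, 0.1858]
tool_rot: [0.544, 0.45, -0.539, 0.459]
ft_force: [0.9, 0.4, -3.4]
grip_width: 0.0498
```

```bash
python3 s.py .5525 -.233 .12 -8.5
python3 - <<'E'
from h import *
w=np.ascontiguousarray(robot.camera('wrist')[:,:,::-1]);s=np.ascontiguousarray(robot.camera('side')[:,:,::-1])
cv2.imwrite('pics/p4.png',np.vstack([cv2.resize(w,(400,300)),cv2.resize(s[120:300,240:480],(400,300))]))
mk=sat(w,150)
E
```

```text
t 14.88 p [ 0.5513 -0.2238  0.1858] yaw_y -10.0 shift [65.9  1.8  8.6] twist -1.5 q6 -0.4 F [ 0.9  0.4 -3.4] w 0.0498
toolx [ 0.0138 -0.0062 -0.9999]
```

View pics/p4.png

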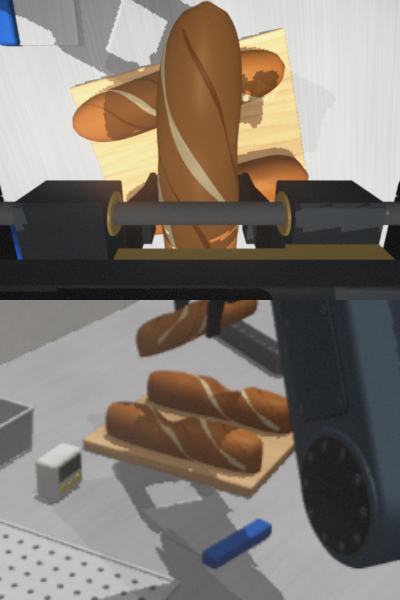

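The loaf is held level and crosswise above both lower loaves, and it runs straight up the wrist picture at u≈198 of 400. The lower loaves and the bystanders are undisturbed.

Call:
carry_out:
  commands:
    - [[0,10,2,9,-2],[0,20,0,0,0],[0,20,0,0,0],[0,10,0,0,0],[0,0,0,0,0]]

```text
time: 15.4
position: [0.5482, -0.2181, 0.1249]
tool_rot: [0.534, 0.465, -0.529, 0.467]
ft_force: [-0.3, 0.1, -2.2]
grip_width: 0.0495
```

```bash
python3 s.py .5525 -.233 .072 -8.5
```

```text
t 15.4 p [ 0.5482 -0.2181  0.1249] yaw_y -7.5 shift [52.9  5.8 14.4] twist 1.0 q6 -0.45 F [-0.3  0.1 -2.2] w 0.0495
toolx [ 0.0069  0.0026 -1.    ]
```

Call:
carry_out:
  commands:
    - [[0,0,6,14,1],[0,0,0,0,0],[0,0,0,0,0]]

```text
time: 15.65
position: [0.5521, -0.2293, 0.1256]
tool_rot: [0.537, 0.463, -0.533, 0.462]
ft_force: [-0.4, 0.5, -2.5]
grip_width: 0.0497
```

```bash
python3 s.py .5525 -.233 .072 -8.5
```

```text
t 15.65 p [ 0.5521 -0.2293  0.1256] yaw_y -8.3 shift [53.6  0.7  3.9] twist 0.2 q6 -0.44 F [-0.4  0.5 -2.5] w 0.0497
toolx [ 0.0044  0.005  -1.    ]
```

Call:
carry_out:
  commands:
    - [[0,8,1,4,0],[0,12,0,1,0],[0,10,0,1,0],[0,4,0,1,0],[0,0,0,0,0]]

```text
time: 16.07
position: [0.5539, -0.2378, 0.091]
tool_rot: [0.538, 0.461, -0.532, 0.464]
ft_force: [0.9, 0.7, -2.7]
grip_width: 0.0494
```

```bash
python3 s.py .5525 -.233 .069 -8.5
```

```text
t 16.07 p [ 0.5539 -0.2378  0.091 ] yaw_y -8.3 shift [22.  -2.3 -4.4] twist 0.2 q6 -0.45 F [ 0.9  0.7 -2.7] w 0.0494
toolx [ 0.0092  0.0021 -1.    ]
```

Call:
carry_out:
  commands:
    - [[0,4,-2,-4,0],[0,4,0,0,0],[0,4,0,0,0],[0,0,0,0,0]]

```text
time: 16.4
position: [0.5517, -0.2327, 0.0768]
tool_rot: [0.538, 0.461, -0.532, 0.463]
ft_force: [0.1, -0.1, -2.7]
grip_width: 0.0498
```

```bash
python3 s.py .5525 -.233 .069 -8.5
```

```text
t 16.4 p [ 0.5517 -0.2327  0.0768] yaw_y -8.4 shift [7.8 0.7 0.3] twist 0.1 q6 -0.45 F [ 0.1 -0.1 -2.7] w 0.0498
toolx [ 0.0073  0.0036 -1.    ]
```

Pose is on target. I'll lower it gently until it touches.

Call:
carry_out:
  commands:
    - [[0,3,0,0,0],[0,3,0,0,0],[0,2,0,0,0]]

```text
time: 16.65
position: [0.5524, -0.2328, 0.0687]
tool_rot: [0.538, 0.461, -0.532, 0.464]
ft_force: [-0.7, -0.8, -2.2]
grip_width: 0.0494
```

Call:
carry_out:
  commands:
    - [[0,2,0,0,0],[0,2,0,0,0]]

```text
time: 16.82
position: [0.5529, -0.2332, 0.067]
tool_rot: [0.538, 0.461, -0.532, 0.464]
ft_force: [-4.7, 3.3, 19.5]
grip_width: 0.0497
```

Call:
carry_out:
  commands:
    - [[0,2,0,0,0],[0,2,0,0,0]]

```text
time: 16.98
position: [0.553, -0.2333, 0.0671]
tool_rot: [0.537, 0.461, -0.531, 0.466]
ft_force: [-3.3, 2.0, 9.4]
grip_width: 0.0496
```

Call:
carry_out:
  commands:
    - [[0.6,0,0,0,0],[0.7,0,0,0,0],[0.8,0,0,0,0],[1,0,0,0,0],[1,0,0,0,0],[1,0,0,0,0],[1,0,0,0,0]]

```text
time: 17.57
position: [0.5554, -0.2348, 0.0693]
tool_rot: [0.537, 0.459, -0.531, 0.468]
ft_force: [-0.6, 0.0, -0.7]
grip_width: 0.0831
```

Call:
carry_out:
  commands:
    - [[1,-10,0,0,0],[1,-25,0,0,0],[1,-35,0,0,0],[1,-30,0,0,0],[0.5,-10,0,0,0],[0,0,0,0,0]]

```text
time: 18.07
position: [0.5525, -0.2338, 0.1841]
tool_rot: [0.537, 0.461, -0.531, 0.466]
ft_force: [0.2, -0.8, -0.3]
grip_width: 0.0802
```

```bash
python3 s.py .5525 -.2362 .13 82
python3 - <<'E'
from h import *
w=np.ascontiguousarray(robot.camera('top')[:,:,::-1]);s=np.ascontiguousarray(robot.camera('side')[:,:,::-1])
cv2.imwrite('pics/top5.png',w);cv2.imwrite('pics/side5.png',s)
cv2.imwrite('pics/p5.png',np.vstack([cv2.resize(s[130:240,270:430],(800,300)),cv2.resize(w[130:280,330:490],(800,300))]))
E
```

```text
t 18.07 p [ 0.5525 -0.2338  0.1841] yaw_y -8.1 shift [54.1 -0.3  2.4] twist 89.9 q6 -0.45 F [ 0.2 -0.8 -0.3] w 0.0802
toolx [ 0.0106  0.     -0.9999]
```

View pics/p5.png

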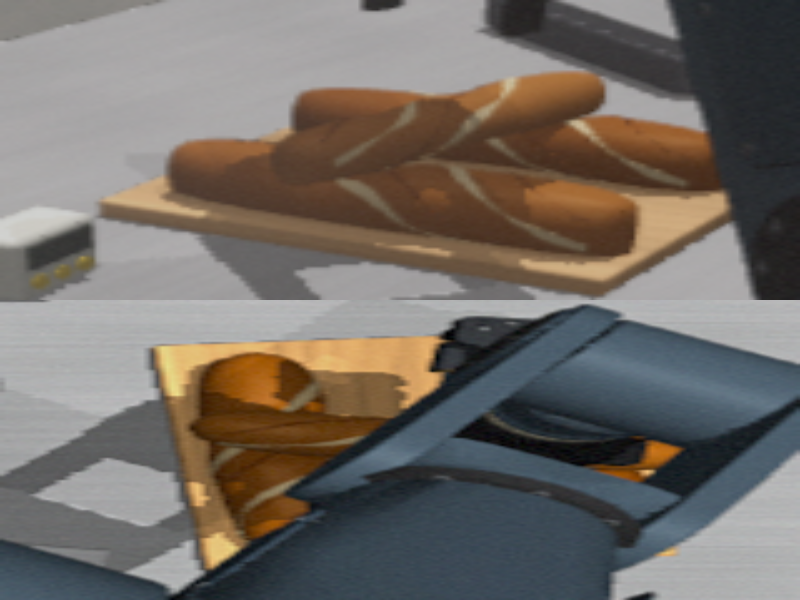

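The loaf lies crosswise, seated in both waists (side crop: dips at about (310,165) and (545,105)), with nothing else moved. Now the left press.

```bash
python3 s.py .5617 -.1665 .13 172
```

```text
t 18.17 p [ 0.5516 -0.2333  0.1819] yaw_y -8.1 shift [ 52.    0.1 -67.4] twist -0.1 q6 -0.45 F [-0.3 -0.3 -0.3] w 0.0733
toolx [ 0.0079  0.0018 -1.    ]
```

Call:
carry_out:
  commands:
    - [[0,0,0,-25,0],[0,0,0,-25,0],[0,0,0,-14,0],[0,0,0,-3,0],[0,15,0,0,0],[0,15,0,0,0],[0,8,0,0,0],[0,0,0,0,0]]

```text
time: 18.83
position: [0.5573, -0.1643, 0.1353]
tool_rot: [0.534, 0.466, -0.534, 0.461]
ft_force: [-0.1, -0.1, 0.2]
grip_width: 0.0202
```

```bash
python3 s.py .5617 -.1665 .109 172
```

```text
t 18.83 p [ 0.5573 -0.1643  0.1353] yaw_y -8.1 shift [26.3  4.8  1.7] twist -0.1 q6 -0.34 F [-0.1 -0.1  0.2] w 0.0202
toolx [-0.0041  0.0054 -1.    ]
```

Call:
carry_out:
  commands:
    - [[0,0,5,2,0],[0,0,1,0,0],[0,5,0,0,0],[0,5,0,0,0],[0,4,0,0,0]]

```text
time: 19.25
position: [0.5648, -0.1698, 0.1212]
tool_rot: [0.535, 0.464, -0.534, 0.462]
ft_force: [-0.3, -0.6, 0.5]
grip_width: 0.0007
```

```bash
python3 s.py .5617 -.1665 .109 172
```

```text
t 19.25 p [ 0.5648 -0.1698  0.1212] yaw_y -8.2 shift [12.3 -3.5 -2.8] twist -0.2 q6 -0.34 F [-0.3 -0.6  0.5] w 0.0007
toolx [-0.0018  0.0036 -1.    ]
```

Call:
carry_out:
  commands:
    - [[0,2,-3,-3,0],[0,3,0,0,0],[0,3,0,0,0],[0,3,0,0,0]]

```text
time: 19.58
position: [0.5617, -0.1661, 0.1093]
tool_rot: [0.535, 0.464, -0.534, 0.462]
ft_force: [0.2, 0.3, 0.2]
grip_width: 0.0009
```

Call:
carry_out:
  commands:
    - [[0,2.5,0,0,0],[0,2.5,0,0,0]]

```text
time: 19.75
position: [0.5614, -0.1659, 0.106]
tool_rot: [0.534, 0.465, -0.534, 0.462]
ft_force: [-6.1, 3.6, 32.2]
grip_width: 0.0001
```

Call:
carry_out:
  commands:
    - [[0,2.5,0,0,0],[0,2.5,0,0,0]]

```text
time: 19.92
position: [0.5616, -0.166, 0.1064]
tool_rot: [0.534, 0.464, -0.534, 0.462]
ft_force: [-5.0, 1.6, 15.1]
grip_width: 0.0002
```

Call:
carry_out:
  commands:
    - [[0,4,0,0,0],[0,4,0,0,0],[0,4,0,0,0],[0,4,0,0,0]]

```text
time: 20.25
position: [0.5616, -0.166, 0.1062]
tool_rot: [0.534, 0.463, -0.534, 0.465]
ft_force: [-5.6, 3.5, 23.9]
grip_width: 0.0004
```

Call:
carry_out:
  commands:
    - [[0,-10,0,0,0],[0,-20,0,0,0],[0,0,0,0,0]]

```text
time: 20.5
position: [0.5617, -0.1659, 0.1393]
tool_rot: [0.534, 0.462, -0.533, 0.466]
ft_force: [1.2, -0.8, 0.4]
grip_width: 0.0006
```

```bash
python3 s.py .5423 -.306 .12 172
```

```text
t 20.5 p [ 0.5617 -0.1659  0.1393] yaw_y -8.0 shift [1.970e+01 1.000e-01 1.414e+02] twist 0.0 q6 -0.34 F [ 1.2 -0.8  0.4] w 0.0006
toolx [ 0.0038 -0.0032 -1.    ]
```

The left press peaked at 32 N and held about 24 N, with the loaf top steady at 106 mm. Now the right side.

Call:
carry_out:
  commands:
    - [[0,0,0,20,0],[0,0,0,35,0],[0,0,0,35,0],[0,0,0,30,0],[0,0,0,15,0],[0,0,0,4,0],[0,0,0,0,0]]

```text
time: 21.08
position: [0.5422, -0.3062, 0.1369]
tool_rot: [0.533, 0.464, -0.532, 0.467]
ft_force: [0.6, 0.2, 0.4]
grip_width: 0.0006
```

```bash
python3 s.py .5423 -.306 .12 172
```

```text
t 21.08 p [ 0.5422 -0.3062  0.1369] yaw_y -7.7 shift [16.9  0.  -0.2] twist 0.3 q6 -0.56 F [0.6 0.2 0.4] w 0.0006
toolx [ 0.0044 -0.0019 -1.    ]
```

Call:
carry_out:
  commands:
    - [[0,6,0,0,0],[0,6,0,0,0],[0,5,0,0,0],[0,4,0,0,0],[0,3,0,0,0]]

```text
time: 21.5
position: [0.5422, -0.2992, 0.1094]
tool_rot: [0.533, 0.467, -0.53, 0.466]
ft_force: [-0.5, -1.1, -0.3]
grip_width: 0.0003
```

Call:
carry_out:
  commands:
    - [[0,2.5,0,0,0],[0,2.5,0,0,0]]

```text
time: 21.67
position: [0.5429, -0.2985, 0.106]
tool_rot: [0.532, 0.467, -0.53, 0.467]
ft_force: [-6.2, 1.6, 28.8]
grip_width: 0.0002
```

Call:
carry_out:
  commands:
    - [[0,4,0,0,0],[0,4,0,0,0],[0,4,0,0,0],[0,4,0,0,0]]

```text
time: 22.0
position: [0.5429, -0.2986, 0.1061]
tool_rot: [-0.529, -0.467, 0.53, -0.47]
ft_force: [-6.2, 3.1, 20.8]
grip_width: 0.0004
```

Both sides read 106 mm under load, so the loaf is level. Now I'll retreat clear of the view for a final check.

Call:
carry_out:
  commands:
    - [[0,-10,0,0,0],[0,-30,0,0,0],[0,-40,0,0,0],[0,-40,0,0,0],[0,-10,0,38,0],[0,0,0,38,0],[0,0,0,38,0],[0,0,0,38,0]]

```text
time: 22.67
position: [0.5273, -0.4406, 0.2468]
tool_rot: [0.526, 0.471, -0.526, 0.474]
ft_force: [0.2, 0.0, -0.3]
grip_width: 0.0007
```

Call:
carry_out:
  commands:
    - [[0,0,0,38,0],[0,0,0,38,0],[0,0,0,38,0],[0,0,0,30,0],[0,0,0,0,0],[0,0,0,0,0]]

```text
time: 23.17
position: [0.5089, -0.5974, 0.2461]
tool_rot: [-0.526, -0.468, 0.527, -0.475]
ft_force: [0.8, 1.0, -0.5]
grip_width: 0.0001
```

Run:
```python
from h import *
o,p,R=st(); print(o['time'],p,o['ft_force'])
w=np.ascontiguousarray(robot.camera('top')[:,:,::-1]);s=np.ascontiguousarray(robot.camera('side')[:,:,::-1])
cv2.imwrite('pics/top6.png',w);cv2.imwrite('pics/side6.png',s)
cv2.imwrite('pics/p6.png',np.vstack([cv2.resize(s[130:250,260:440],(600,400),interpolation=2),cv2.resize(w[70:320,170:500],(600,455),interpolation=2)])[:855])
a=cv2.imread('pics/p6.png');cv2.imwrite('pics/p6.png',cv2.resize(a,(421,600)))
t0=cv2.imread('pics/top0.png')
for n,(x0,y0,x1,y1) in dict(tin=(255,75,355,135),timer=(295,155,335,185),scraper=(295,243,358,298)).items():
    f=lambda i:cv2.cvtColor(i[y0:y1,x0:x1],cv2.COLOR_BGR2GRAY).astype(np.float32)
    print(n,cv2.phaseCorrelate(f(t0),f(w)))
```

```text
23.1667 [ 0.50891245 -0.5974145   0.2461045 ] [ 0.80248819  0.99071643 -0.53202944]
tin ((-0.004240476738139876, 0.031077737667050798), 0.9698923251628876)
timer ((0.01751173983943488, -0.03411819795707771), 0.9792780635754267)
scraper ((-0.3916858623399264, -0.2463089998311645), 0.447799638658762)
```

View pics/p6.png

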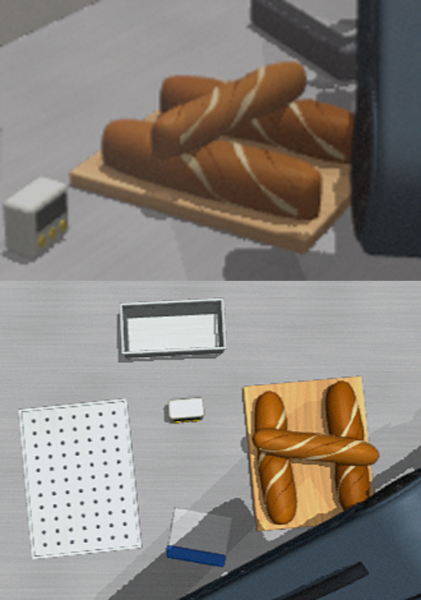

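The top loaf lies crosswise in both waists, with its ends at crop (255,440) and (380,453). The tin, timer and scraper have not moved; the weak scraper match comes from the arm's shadow. I'll do one centring check before handing in.

Run:
```python
from h import *
m=robot.camera_model('top')
a=onplane(m,369.9,194.6,.085);b=onplane(m,467.9,204.9,.085)
d=a-b;print('centre',((a+b)/2).round(4),'len',np.linalg.norm(d).round(3),'yaw',np.degrees(np.arctan2(d[1],d[0])).round(1),'target .552 -.236 82')
```

```text
centre [ 0.5544 -0.242   0.085 ] len 0.229 yaw 83.7 target .552 -.236 82
```

```bash
python3 -c "
from rig import robot
print(robot.hand_in())"
```

```text
the job is handed in; nothing more can be done
None
```

I laid the loaf in both waists and it stayed bedded through both presses, but I broke the 120 N wrist-force limit once. While I was going down to grip the loaf, the fingertips hit the baking sheet and the wrist read 123 N, so the job may be judged a failure on that alone.

- **Waists:** I found them from the side view and by feeling with closed fingers: about +23 mm along the left loaf and −16 mm along the right one. The top view showed the lower loaves had not moved after the probing.
- **Placing:** I lowered the top loaf until it touched, with about 20 N of contact force, then let go. My last picture puts its centre about 6 mm to the right of and 2 mm beyond where I aimed, turned 83.7° against a target of 82°.
- **Press test:** The left press peaked at 32 N and the right at 29 N, each then held at 20–24 N. The loaf top read 106 mm on both sides, against about 109 mm expected for a bedded loaf, and did not move. The right press landed about 7 mm inward of that loaf's centreline.
- **Bystanders:** Comparing first and last pictures showed no movement of the tin or timer. The scraper comparison was weak (0.4 px shift, low confidence) because the arm's shadow lay over it, but it looks unmoved.
- **Not measured:** I judged the lower loaves' final positions only by eye, and they look in place.

The arm ended clear of everything at about 23 s of the 72 s allowed.

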